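# Blank off an air manifold port with a depth-marked plug

### The job

Blank off the air manifold: take the brass plug from its stand and push it upright into a port, driving the stiff rubber seal down ahead of it until it bottoms firmly, without ramming it. One of the two ports has a thick spacer left hidden under its seal and bottoms too early: if the plug's turned groove is still standing clear above the port's rim when it bottoms, draw it out and push it home in the other port, where the rim comes within the groove. Leave the plug there, let go, and disturb nothing else on the bench.

Things in the scene. Friction and masses are not known exactly. Their poses are not given: they have to be found in the camera images.
- plug: Loose brass plug standing upright in its stand, about 0.11 to 0.22 kg, round about its z axis. Origin at the centre of its lower tip, z up along the shaft. Shaft 16 mm diameter from 0 to 75 mm above the tip (the foot tapers to 12 mm over the last 3 mm); head 22 mm diameter from 75 to 105 mm (grip here). Depth mark: a turned groove 10 mm wide, from 43 to 53 mm above the tip (visible only, does not catch).
- stand: Fixed grey block 60 x 60 x 40 mm, origin at the centre of its underside on the bench. Upright hole 22 mm in diameter with its floor 6 mm above the bench, in which the plug stands.
- manifold: Fixed aluminium block 80 (x) x 150 (y) x 70 mm high, origin at the centre of its underside on the bench; its top is flat but for low screw heads at the corners and a thin black collar round each port (2 mm high, seen only). Two upright round ports of 18.5 mm bore (3 mm chamfer at the mouth) in its top, at y = +40 and y = -40 mm. It takes up to 40 N from the plug; more counts as ramming.
- port_l (a point): Centre of the mouth of one port, at the rim (top face, 70 mm above the bench), z up. Bottomed with the spacer under the seal, the plug's tip is 29 to 35 mm below this point (groove 8 to 14 mm clear above the rim); without the spacer 45 to 51 mm below it (rim within the groove). The exact depth is not measured and which port has the spacer changes each time.
- port_r (a point): The same for the other port.
- seal_l: Black rubber disc, 18 mm diameter, 6 mm thick, inside port_l; origin at the centre of its top face, 14 to 20 mm below the rim at the start. It slides only down the bore, resisting a push with 6 N, and stays where it is left; then it meets the solid bottom (or the spacer), where the push rises sharply: a push that has risen well past 10 N tells that it has bottomed (15 to 25 N is a firm push).
- seal_r: The same disc in port_r.
- roll: Bystander: roll of white paper, 120 mm diameter, 110 mm high, origin at the centre of its underside.
- bottle: Bystander: white wash bottle, 60 mm diameter, 185 mm high with its green spout (spout reaches 50 mm out), origin at the centre of its underside.
- jar: Bystander: small jar, 50 mm diameter, 70 mm high, origin at the centre of its underside.
Things that resemble listed ones, but are neither listed nor needed, are in the scene too. Leave any blue or pink look-alike of the manifold alone.

How it is judged:
By the outcome, as a careful person would: the job done as asked, in the order asked, and still so for the second after the job is handed in, with the robot touching nothing.
It also fails if it takes over 45 s, if anything falls off the work surface, if the arm or the gripper's body presses on something with over 40 N, if the wrist force passes 120 N, or if a joint passes its speed limit or range.

### The arm

A 6-joint arm with a two-finger parallel gripper is mounted at the origin on the work surface. World frame = base frame: x ahead of the robot, y to its left, z up, the work surface at z = 0. Lengths are in m, angles in rad, forces in N, time in s.
With the tool pointing down it reaches from about 0.4 to 0.925 m from the base axis. Payload 3.4 kg.
Tool frame: the origin (TCP) lies at the very end of the fingers, on their centre line; the grasp point (between the pads) lies ctrl.tcp_to_grasp behind it (ctrl.tcp_to_grasp is the distance from the TCP to the grasp point, in m); z points along the fingers, y is the direction in which the jaws open and shut (so a half turn about z gives the same grasp; the last joint's range is limited). The gripper opens to 85 mm and grips with 20 to 120 N. Pads are 22 mm wide; open, the fingers measure 114 mm over their backs; the gripper's body (76 mm by 85 mm) begins 54 mm behind the grasp point. The pads swing forward as they close: fully open they stand 13 mm farther back than shut.
Start: joints at [-1.317, 0.307, 1.506, -0, 1.328, -0.073], TCP at [0.185, -0.544, 0.231] pointing down, gripper open.
Joint ranges: [-3.12, 3.12], [-1.05, 2.28], [0.14, 2.33], [-1.42, 4.57], [0.1, 2.73], [-2.68, 2.68]. Speed limits (rad/s): [2.57, 2.57, 3.14, 3.14, 3.14, 3.14].

### API

Orientations are given as a 3x3 rotation matrix whose columns are the frame's x, y, z axes.
In Python, from rig import ctrl gives the robot as it stands.
- The arm moves only by the tool step_arm, never from a script. Its argument "steps" is a list of rows, each a list of 5 numbers: the shift along the tool's x, y, z in mm, then the turn about the tool's z in degrees, then the gripper's target within -1 to 1 (fully open at 1, half-way at 0, shut at -1). A call has 1 to 12 rows; each row shifts and turns the commanded pose from where the row before left it, along the tool's axes as they then stand; what a row does not reach is not made up. A row lasts 1/8 s, in which the tool goes at most 62.5 mm and 10.7 degrees, less where a joint would pass 70% of its speed; a pose out of reach is approached as far as the arm can. A call with a gripper value outside its range is refused whole. The fingers move at their own pace and stop on an object; "squeeze" is the grip in N (left out, the last holds). Time passes only in rows, so rows that do not move let the fingers close. It gives the time, the measured TCP pose, the force and the opening at its end, in the units of the state.
- ctrl.get_state(): the state, without advancing time (a new reading comes with each control period).
- ctrl.camera(name): name is "scene" or "top" or "wrist"; returns the picture (400x640x3 uint8, red, green, blue); there is no depth.
- ctrl.calibration(name): a dict with "mtx" (3x3 intrinsics, pixels), "pose" (4x4, takes a point from camera to world coordinates); the wrist camera has in their place "hand_eye" (4x4, takes a point from camera to tool coordinates, whose origin is the TCP and whose axes are the flange's). Camera axes: x right, y down, z forward; pixel columns grow to the right and rows downward; lengths in m; the calibration is good to about 2 mm. A picture is of the moment at which its call begins: read the wrist's pose just before it. calibration takes no time and is no camera call.
- ctrl.sign_off(): hands the job in, once; it reports no verdict.
The state is a dict: "clock": time; "q": joint angles; "dq": joint speeds; "joint_torque": joint torques, N m; "ee_pos": TCP position; "tool_rot": TCP orientation; "ft_force": force on the tool from outside, world axes, zero at the start; "torque": the same for the moment, N m; "opening": finger opening in m.
Only numpy, scipy, OpenCV 4.12 (cv2) and the standard library are available. Lean on these libraries where they do the work, as an engineer would, in place of code of your own. Each camera call takes 0.05 s, during which the arm holds its last target.

## Working session

There is one attempt and no reset: what is moved stays moved. The work goes in short steps, Python scripts to look and compute and a tool call to move; the robot and the scene stay as the last step left them, time stands still between calls to the robot, and variables do not carry over. Pictures are saved under pics/ and viewed, and the job is handed in when it is done.

Besides the shell and the picture viewer there is one more tool, called after "Call:" in YAML: its name, and indented under it one key for each argument. step_arm: Moves the arm, as the interface text tells. Its arguments: {"type":"object","properties":{"steps":{"type":"array","items":{"type":"array","items":{"type":"number"}}},"squeeze":{"type":"number"}},"required":["steps"]}

```bash
mkdir -p pics; ls; python3 - <<'E'
from rig import ctrl
import cv2, numpy as np
s=ctrl.get_state(); print(s)
print(ctrl.tcp_to_grasp)
for n in ["scene","top","wrist"]:
    c=ctrl.calibration(n); print(n,{k:np.round(v,4).tolist() for k,v in c.items()})
    im=ctrl.camera(n); cv2.imwrite(f"pics/{n}0.png",im[:,:,::-1])
E
```

```text
pics
{'clock': 0.0, 'q': array([-1.31653823e+00,  3.07574142e-01,  1.50772040e+00, -6.96337347e-07,
        1.32837263e+00, -7.35194547e-02]), 'dq': array([ 0.00014086, -0.00043527, -0.0005709 , -0.00031074, -0.00041553,
       -0.00208729]), 'joint_torque': array([ 3.10837444e-03, -4.57545948e+01, -2.51919866e+01,  3.50974215e-04,
        1.32881664e-02, -2.21451342e-05]), 'ee_pos': array([ 0.18490086, -0.54370445,  0.23036264]), 'tool_rot': array([[ 9.46760161e-01,  3.21939319e-01, -5.22452623e-04],
       [ 3.21939707e-01, -9.46758044e-01,  2.00765336e-03],
       [ 1.51706331e-04, -2.06896446e-03, -9.99997848e-01]]), 'ft_force': array([ 0.45722714, -0.08888728, -0.75157279]), 'torque': array([ 0.04587664,  0.0439222 , -0.03390318]), 'opening': 0.0854713061375629}
0.0187
scene {'mtx': [[403.7174, 0.0, 319.8737], [0.0, 403.7174, 197.9754], [0.0, 0.0, 1.0]], 'pose': [[0.2037, 0.7501, -0.6291, 1.177], [0.9789, -0.145, 0.1441, -0.0226], [0.0168, -0.6452, -0.7638, 0.8494], [0.0, 0.0, 0.0, 1.0]]}
top {'mtx': [[454.2779, 0.0, 314.4766], [0.0, 454.2779, 189.174], [0.0, 0.0, 1.0]], 'pose': [[-0.0149, -0.9757, 0.2185, 0.2842], [-0.9999, 0.014, -0.0055, 0.133], [0.0023, -0.2186, -0.9758, 1.2239], [0.0, 0.0, 0.0, 1.0]]}
wrist {'mtx': [[351.4853, 0.0, 316.3218], [0.0, 351.4853, 195.3354], [0.0, 0.0, 1.0]], 'hand_eye': [[0.0001, -0.9648, -0.263, 0.0667], [1.0, 0.0001, 0.0002, 0.0012], [-0.0002, -0.263, 0.9648, -0.1422], [0.0, 0.0, 0.0, 1.0]]}
```

View pics/scene0.png

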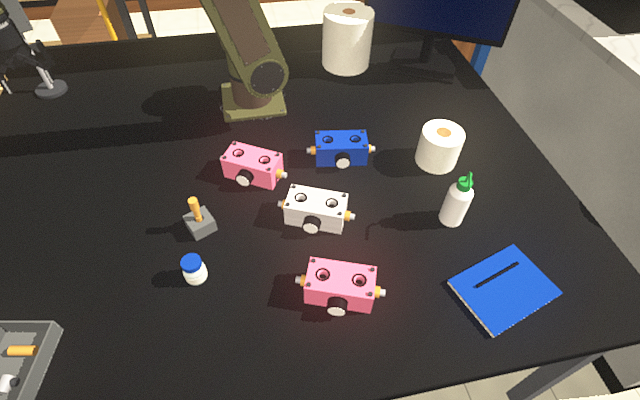

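View pics/top0.png

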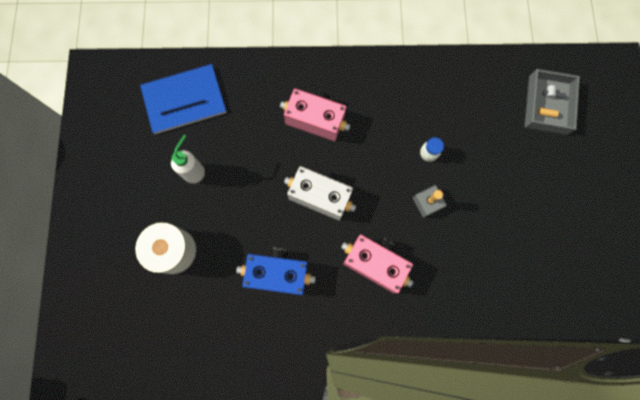

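View pics/wrist0.png

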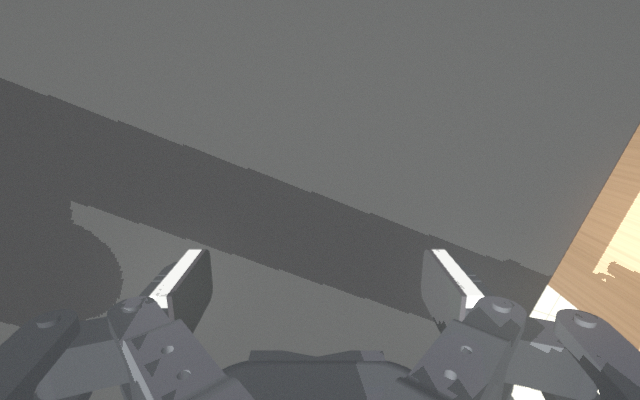

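The scene view shows the white manifold near (316,210) and its ports near (301,197) and (332,203). The plug stands in its stand near (195,210). In the top view the manifold is at (320,193) and the plug head at (437,195). I'll zoom in to measure them.

```bash
python3 - <<'E'
import cv2, numpy as np
t=cv2.imread("pics/top0.png"); s=cv2.imread("pics/scene0.png")
a=cv2.resize(t[160:225,280:360],None,fx=5,fy=5,interpolation=cv2.INTER_CUBIC)
b=cv2.resize(t[180:220,410:450],None,fx=8,fy=8,interpolation=cv2.INTER_CUBIC)
c=cv2.resize(s[180:240,275:360],None,fx=5,fy=5,interpolation=cv2.INTER_CUBIC)
d=cv2.resize(s[190:240,175:225],None,fx=6,fy=6,interpolation=cv2.INTER_CUBIC)
def pad(x): 
    o=np.zeros((330,430,3),np.uint8); x=x[:330,:430]; o[:x.shape[0],:x.shape[1]]=x; return o
out=np.vstack([np.hstack([pad(a)[:300,:400],pad(b)[:300,:400]]),np.hstack([pad(c)[:300,:400],pad(d)[:300,:400]])])
cv2.imwrite("pics/z0.png",out)
E
```

```text
(no output)
```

View pics/z0.png

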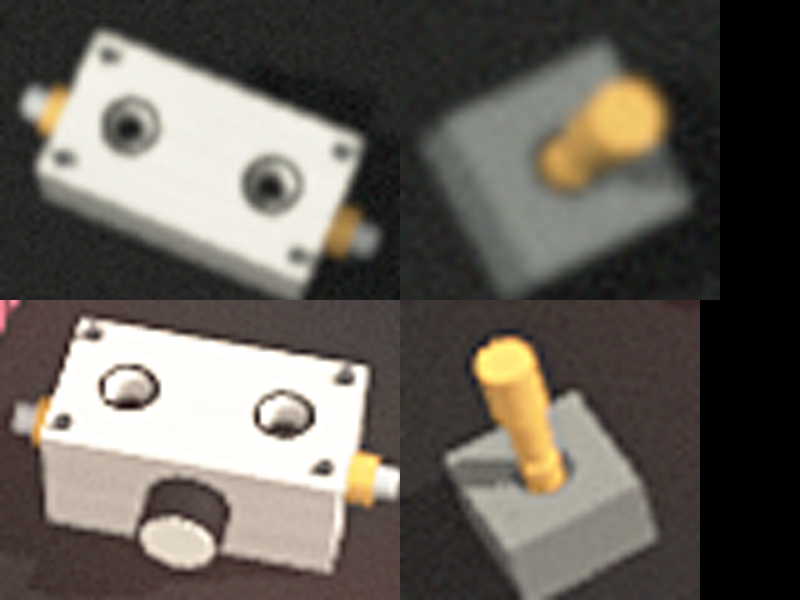

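```bash
cat > h.py <<'E'
import numpy as np
from rig import ctrl
def ray(n,uv,pose=None):
    c=ctrl.calibration(n); P=c["pose"] if pose is None else pose
    d=P[:3,:3]@np.linalg.solve(c["mtx"],[uv[0],uv[1],1]); return P[:3,3],d
def atz(n,uv,z,pose=None):
    o,d=ray(n,uv,pose); return o+d*(z-o[2])/d[2]
def wpose(s):
    T=np.eye(4);T[:3,:3]=s["tool_rot"];T[:3,3]=s["ee_pos"]; return T@ctrl.calibration("wrist")["hand_eye"]
def tri(a,b):
    A=np.zeros((3,3));B=np.zeros(3)
    for o,d in (a,b):
        d=d/np.linalg.norm(d);M=np.eye(3)-np.outer(d,d);A+=M;B+=M@o
    return np.linalg.solve(A,B)
E
python3 - <<'E'
from h import *
for nm,z,t,s in [("p1",.072,(305.6,184.8),(300.4,197.2)),("p2",.072,(333.8,196.4),(331.4,202.4)),("plug",.111,(438.7,193.5),(192.1,199.1))]:
    print(nm,atz("top",t,z),atz("scene",s,z),tri(ray("top",t),ray("scene",s)))
E
```

```text
p1 [0.55410135 0.14950203 0.072     ] [0.52498549 0.0762653  0.072     ] [0.54497298 0.11151069 0.09257083]
p2 [0.52220493 0.07681422 0.072     ] [0.55645547 0.1493198  0.072     ] [0.53535824 0.11422739 0.05813871]
plug [ 0.51777644 -0.18442577  0.111     ] [ 0.51481555 -0.18175184  0.111     ] [ 0.51715326 -0.18232646  0.11400127]
```

The two cameras agree to within 3 mm. The ports are at about (0.555,0.149) and (0.524,0.077), and the plug is at about (0.516,-0.183). I'll move above the plug next.

Call:
step_arm:
  steps:
    - [48,-26,0,0,1]
    - [48,-26,0,0,1]
    - [48,-26,0,0,1]
    - [48,-26,0,0,1]
    - [48,-26,0,0,1]
    - [48,-26,0,0,1]
    - [48,-26,0,0,1]
    - [48,-26,0,0,1]
    - [47,-27,0,0,1]
    - [0,0,20,0,1]
    - [0,0,0,0,1]
    - [0,0,0,0,1]
  squeeze: 60

```text
clock: 1.65
ee_pos: [0.5172, -0.1835, 0.2114]
tool_rot: [[0.947, 0.321, -0.0], [0.321, -0.947, 0.0], [-0.0, -0.0, -1.0]]
ft_force: [-0.8, -1.0, 0.3]
opening: 0.0853
```

```bash
python3 - <<'E'
from h import *
import cv2
s=ctrl.get_state(); P=wpose(s); np.save("P1.npy",P)
im=ctrl.camera("wrist"); cv2.imwrite("pics/w1.png",im[:,:,::-1]); 
print(s["ee_pos"],s["tool_rot"].round(4),s["q"],s["ft_force"],s["clock"])
c=ctrl.calibration("wrist")
p=np.linalg.inv(P)@[.516,-.183,.111,1]; p=c["mtx"]@p[:3]; print(p[:2]/p[2])
E
```

```text
[ 0.51718691 -0.18350094  0.2114453 ] [[ 9.469e-01  3.214e-01 -4.000e-04]
 [ 3.214e-01 -9.469e-01  0.000e+00]
 [-4.000e-04 -2.000e-04 -1.000e+00]] [-4.17828213e-01  2.86899528e-01  1.58990476e+00 -1.48356246e-04
  1.26516802e+00  8.25809679e-01] [-0.80089987 -0.96262186  0.34678219] 1.65
[313.33878956 197.35658749]
```

View pics/w1.png

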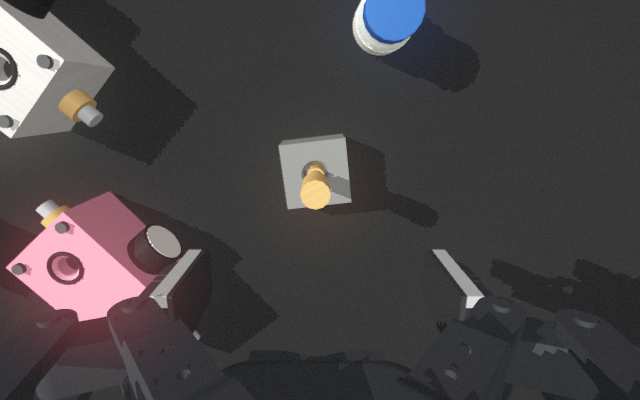

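The plug head's top disc is at (315.5,194), within 4 px of where I predicted it.

```bash
python3 - <<'E'
from h import *
P=np.load("P1.npy"); s=ctrl.get_state()
p=atz("wrist",(315.5,193.5),.111,P); print(p, s["tool_rot"].T@(p-s["ee_pos"])*1000)
E
```

```text
[ 0.51920737 -0.18354848  0.111     ] [  1.81536113   0.32878807 100.76962722]
```

Call:
step_arm:
  steps:
    - [1,0,40,0,1]
    - [0,0,40,0,1]
    - [0,0,30,0,1]
    - [0,0,15,0,1]
    - [0,0,9,0,1]
    - [0,0,0,0,-1]
    - [0,0,0,0,-1]
    - [0,0,0,0,-1]
    - [0,0,0,0,-1]
    - [0,0,0,0,-1]
  squeeze: 60

```text
clock: 2.95
ee_pos: [0.519, -0.1829, 0.0782]
tool_rot: [[0.947, 0.322, 0.001], [0.322, -0.947, -0.0], [0.001, 0.001, -1.0]]
ft_force: [-0.1, 1.0, 6.3]
opening: 0.0205
```

The gripper holds the head at an opening of 20.5 mm. I'll lift next.

Call:
step_arm:
  steps:
    - [0,0,-5,0,-1]
    - [0,0,-15,0,-1]
    - [0,0,-30,0,-1]
    - [0,0,-40,0,-1]
    - [0,0,-40,0,-1]
    - [0,0,0,0,-1]
    - [0,0,0,0,-1]
    - [0,0,0,0,-1]

```text
clock: 3.95
ee_pos: [0.5172, -0.1823, 0.2058]
tool_rot: [[0.947, 0.322, -0.003], [0.322, -0.947, 0.001], [-0.002, -0.002, -1.0]]
ft_force: [0.3, 0.4, -2.0]
opening: 0.0206
```

```bash
python3 - <<'E'
from h import *
import cv2
s=ctrl.get_state()
im=ctrl.camera("wrist"); t=ctrl.camera("scene")
o=np.vstack([im[150:,120:520],t[120:300,120:520]]); cv2.imwrite("pics/g1.png",o[:,:,::-1]); 
cv2.imwrite("pics/g1s.png",t[:,:,::-1]);cv2.imwrite("pics/g1w.png",im[:,:,::-1])
print(s["ee_pos"],s["q"],s["ft_force"],s["torque"],s["clock"])
E
```

```text
[ 0.51722132 -0.18233734  0.2058405 ] [-4.15908830e-01  2.92745851e-01  1.59653172e+00 -6.93681397e-05
  1.25562648e+00  8.27166820e-01] [ 0.34901226  0.44843494 -1.97561435] [-0.04623848 -0.02368709  0.04489629] 3.95
```

View pics/g1.png

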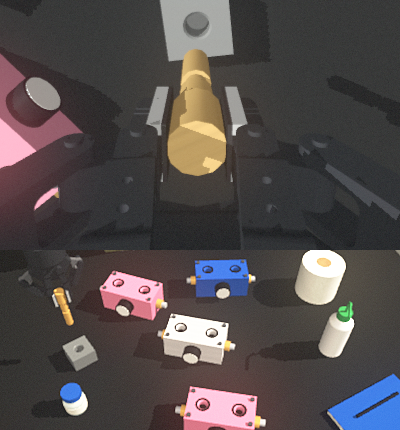

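The plug is held and the stand is empty. In the wrist view the tip is near (315,200) and the head's top is near (316,320). I'll check the plug's tilt by overlaying the expected outline.

```bash
cat > ov.py <<'E'
from h import *
import cv2
def toolpts(dx,dy,tilt,tz,tcp2tip=.071,tiltx=0.0):
    # plug profile circles: (height above tip, radius); pivot at grasp 90mm
    out=[]
    R=cv2.Rodrigues(np.array([tiltx,tilt,0.]))[0]
    for h,r in [(0,.006),(.003,.008),(.043,.008),(.053,.008),(.075,.008),(.075,.011),(.105,.011)]:
        a=np.linspace(0,2*np.pi,40)
        p=np.stack([r*np.cos(a),r*np.sin(a),np.full(40,.090-h)],1)@R.T
        out.append(p+[dx,dy,tz])
    return out
def draw(im,circs,T,mtx,col):
    for c in circs:
        q=(c-T[:3,3])@T[:3,:3]; q=q@mtx.T; q=q[:,:2]/q[:,2:]
        cv2.polylines(im,[np.round(q*16).astype(np.int32)],True,col,1,cv2.LINE_AA,4)
E
python3 - <<'E'
from ov import *
s=ctrl.get_state()
out=[]
for tilt in (0,.1):
    c=toolpts(0,0,tilt,-.0187)
    W=cv2.resize(cv2.imread("pics/g1w.png"),None,fx=3,fy=3,interpolation=cv2.INTER_CUBIC); S=cv2.resize(cv2.imread("pics/g1s.png"),None,fx=6,fy=6,interpolation=cv2.INTER_CUBIC)
    cw=ctrl.calibration("wrist"); K=cw["mtx"].copy(); K[:2]*=3
    draw(W,c,cw["hand_eye"],K,(0,255,0))
    cs=ctrl.calibration("scene"); K=cs["mtx"].copy(); K[:2]*=6
    draw(S,[x@s["tool_rot"].T+s["ee_pos"] for x in c],cs["pose"],K,(0,255,0))
    out.append(np.hstack([W[540:1000,800:1100][:300],S[150*6:150*6+300,155*6:155*6+300]]))
    out[-1]=np.hstack([W[560:1010,800:1100],np.pad(S[150*6:150*6+300,155*6:155*6+300],((0,150),(0,0),(0,0)))])
o=np.hstack(out); cv2.imwrite("pics/ov1.png",cv2.resize(o,(800,300)))
E
```

```text
(no output)
```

View pics/ov1.png

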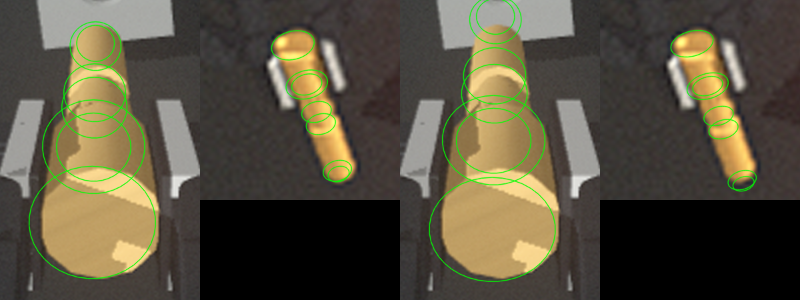

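The tilt is close to zero. I'll refine it with a silhouette fit.

```bash
cat > fit.py <<'E'
from ov import *
from scipy.optimize import minimize
def mask(im,roi):
    h=cv2.cvtColor(im,cv2.COLOR_BGR2HSV); m=((h[...,0]>8)&(h[...,0]<32)&(h[...,1]>90)&(h[...,2]>60)).astype(np.uint8)
    k=np.zeros_like(m); x0,y0,x1,y1=roi; k[y0:y1,x0:x1]=1; return m*k
def rend(circs,T,mtx,shape,sc=3):
    r=np.zeros((shape[0]*sc,shape[1]*sc),np.uint8); P=[]
    for c in circs:
        q=(c-T[:3,3])@T[:3,:3]; q=q@mtx.T; P.append(q[:,:2]/q[:,2:])
    for i,j in ((0,1),(1,4),(5,6)):
        h=cv2.convexHull(np.vstack([P[i],P[j]]).astype(np.float32))
        cv2.fillPoly(r,[np.round((h*sc+(sc-1)/2)*16).astype(np.int32)],1,shift=4)
    return r
def fit(wf,sf,s,wroi,sroi):
    W=cv2.imread(wf);S=cv2.imread(sf); mw=mask(W,wroi);ms=mask(S,sroi)
    up=lambda m:cv2.resize(m,None,fx=3,fy=3,interpolation=cv2.INTER_NEAREST)
    mw3,ms3=up(mw),up(ms)
    cw=ctrl.calibration("wrist");cs=ctrl.calibration("scene")
    def cost(p,full=False):
        c=toolpts(p[0]/1e3,p[1]/1e3,p[2]/1e2,-.0187+p[3]/1e3,tiltx=p[4]/1e2)
        a=rend(c,cw["hand_eye"],cw["mtx"],mw.shape); 
        sh=np.array([p[5],p[6]]) # scene pixel offset for calib error
        K=cs["mtx"].copy();K[:2,2]+=sh
        b=rend([x@s["tool_rot"].T+s["ee_pos"] for x in c],cs["pose"],K,ms.shape)
        if full: return (a!=mw3).sum()/mw3.sum(),(b!=ms3).sum()/ms3.sum()
        return (a!=mw3).sum()/mw3.sum()+(b!=ms3).sum()/ms3.sum()
    best=None
    for t in (-3,0,3):
        x0=np.array([0,0,t,0,0,0,0.]);sim=np.vstack([x0]+[x0+d for d in np.diag([2,1.5,4,3,3,1,1])])
        r=minimize(cost,x0,method="Nelder-Mead",options=dict(initial_simplex=sim,maxiter=400))
        print(r.fun,r.x.round(2),cost(r.x,True))
    print("mask px",mw.sum(),ms.sum())
    cv2.imwrite("pics/mask.png",np.hstack([mw*255,ms*255]))
E
python3 - <<'E'
from fit import *
fit("pics/g1w.png","pics/g1s.png",ctrl.get_state(),(250,180,380,345),(160,150,205,200))
E
```

```text
0.1271911589928818 [-1.2   1.18 -0.42  2.11  0.21  0.72 -1.09] (np.float64(0.031908725721621733), np.float64(0.09528243327126008))
0.1362580636802564 [-0.25  1.12 -1.33  0.47  0.45  0.72 -0.81] (np.float64(0.03756160185530294), np.float64(0.09869646182495345))
0.12263248866983952 [-2.16  1.22  0.55  3.38  1.07  0.54 -0.97] (np.float64(0.023004928148424236), np.float64(0.09962756052141528))
mask px 5366 358
```

```bash
python3 -c "
import cv2;m=cv2.imread('pics/mask.png');cv2.imwrite('pics/mask2.png',cv2.hconcat([m[150:350,230:400],m[130:330,780:920]]))"
```

```text
(no output)
```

View pics/mask2.png

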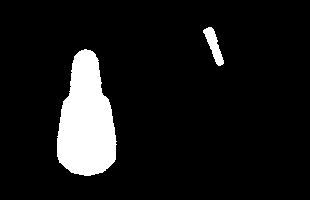

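The tilt is under about 1°. Next I'll carry the plug to a point above port B, the nearer port.

Call:
step_arm:
  steps:
    - [10,-28,0,0,-1]
    - [15,-41,0,0,-1]
    - [15,-41,0,0,-1]
    - [15,-41,0,0,-1]
    - [15,-41,0,0,-1]
    - [11,-30,0,0,-1]
    - [8,-21,0,0,-1]
    - [0,0,20,0,-1]
    - [0,0,0,0,-1]
    - [0,0,0,0,-1]

```text
clock: 5.3
ee_pos: [0.5244, 0.0757, 0.1871]
tool_rot: [[0.947, 0.322, -0.001], [0.322, -0.947, -0.0], [-0.001, -0.0, -1.0]]
ft_force: [-0.4, 0.5, -2.0]
opening: 0.0205
```

```bash
python3 - <<'E'
from h import *
import cv2
s=ctrl.get_state(); P=wpose(s); np.save("P2.npy",P); np.save("ee2.npy",s["ee_pos"])
im=ctrl.camera("wrist"); t=ctrl.camera("scene"); u=ctrl.camera("top")
for n,i in (("w",im),("s",t),("t",u)): cv2.imwrite(f"pics/h1{n}.png",i[:,:,::-1])
print(s["ee_pos"],s["q"],s["ft_force"],s["torque"],s["clock"])
a=cv2.resize(im[100:340,180:460],None,fx=2,fy=2); b=cv2.resize(t[140:240,270:370],None,fx=2.4,fy=2.4,interpolation=cv2.INTER_CUBIC); c=cv2.resize(u[150:250,270:370],None,fx=2.4,fy=2.4,interpolation=cv2.INTER_CUBIC)
cv2.imwrite("pics/h1.png",np.hstack([a,np.vstack([b,c])])[:,:,::-1])
E
```

```text
[0.52438401 0.07567635 0.1871037 ] [ 6.36282465e-02  2.83871701e-01  1.66285072e+00 -5.76492536e-05
  1.19581400e+00  1.30693336e+00] [-0.43355036  0.53669793 -1.98908461] [-0.01417116 -0.06814494 -0.02804404] 5.3
```

View pics/h1.png

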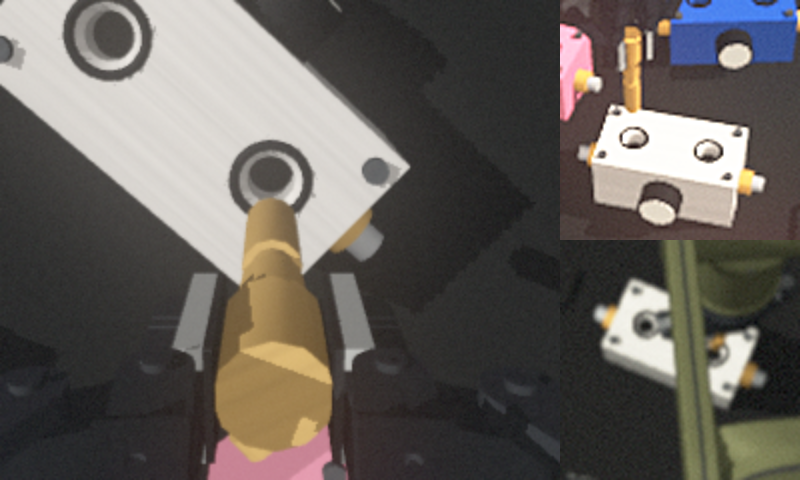

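The wrist view shows port B's collar centred near (315,190) and port A's near (234,118). I'll fit circles to the outer edges of the collars.

```bash
cat > ports.py <<'E'
from h import *
import cv2
from scipy.optimize import least_squares
def circ(imf,P,uv,z=.071,rmax=30,dbg=None):
    im=cv2.imread(imf); hsv=cv2.cvtColor(im,cv2.COLOR_BGR2HSV); g=im[...,2].astype(np.uint8)
    gray=cv2.GaussianBlur(cv2.cvtColor(im,cv2.COLOR_BGR2GRAY),(3,3),0).astype(float)
    pts=[];px=[]
    for a in np.linspace(0,2*np.pi,120,endpoint=False):
        r=np.arange(rmax,5,-.25); u=uv[0]+r*np.cos(a);v=uv[1]+r*np.sin(a)
        L=cv2.remap(gray.astype(np.float32),u.astype(np.float32)[None],v.astype(np.float32)[None],cv2.INTER_LINEAR)[0]
        S=cv2.remap(hsv[...,1].astype(np.float32),u.astype(np.float32)[None],v.astype(np.float32)[None],cv2.INTER_LINEAR)[0]
        if L[0]<120: continue
        k=np.argmax(L<110)
        if k==0 or S[:k+6].max()>70: continue
        px.append((u[k],v[k])); p=atz("wrist",(u[k],v[k]),z,P); pts.append(p[:2])
    pts=np.array(pts)
    r=least_squares(lambda q:np.hypot(pts[:,0]-q[0],pts[:,1]-q[1])-q[2],[*pts.mean(0),.015],loss="soft_l1",f_scale=.0003)
    print(len(pts),r.x.round(5),"rms",np.sqrt(np.mean(r.fun**2)).round(5))
    if dbg:
        o=cv2.resize(im,None,fx=2,fy=2)
        for u,v in px: cv2.circle(o,(int(2*u),int(2*v)),2,(0,0,255),-1)
        cv2.imwrite(dbg,o[150:500,380:760])
    return r.x
E
python3 - <<'E'
from ports import *
P=np.load("P2.npy");ee=np.load("ee2.npy")
B=circ("pics/h1w.png",P,(315.5,190),rmax=26,dbg="pics/cB.png")
A=circ("pics/h1w.png",P,(234,118),rmax=28,dbg="pics/cA.png")
R=ctrl.get_state()["tool_rot"]
print("sep",np.linalg.norm(A[:2]-B[:2]),"B in tool",R.T@(np.array([*B[:2],.071])-ee)*1e3,"A",R.T@(np.array([*A[:2],.071])-ee)*1e3)
from fit import *
class S(dict):pass
s=ctrl.get_state(); 
fit("pics/h1w.png","pics/h1s.png",s,(270,180,350,335),(280,140,320,190))
E
```

```text
96 [0.52461 0.07544 0.01537] rms 9e-05
120 [0.55676 0.14829 0.01541] rms 9e-05
sep 0.07962932829318618 B in tool [3.25849870e-02 2.66151756e-01 1.16103852e+02] A [ 53.88825563 -58.38873317 116.13758495]
0.45407727237768236 [ 0.01  0.67 -3.5  -0.1  -0.24  1.29 -0.38] (np.float64(0.08466890296931295), np.float64(0.3694083694083694))
0.44773973696821256 [ 0.1   0.89 -3.19 -1.12  0.33  1.06  0.02] (np.float64(0.08266037188884748), np.float64(0.36507936507936506))
0.443320914808056 [-0.75  1.1  -3.59  1.29  0.83  1.21 -0.41] (np.float64(0.0717480432351845), np.float64(0.37157287157287155))
mask px 5366 308
```

View pics/cB.png

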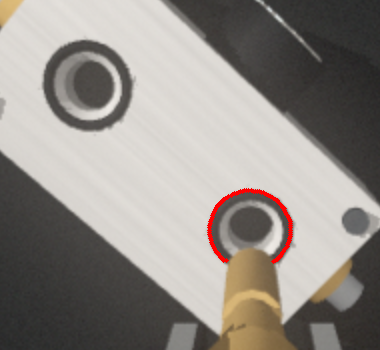

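The fit gives a shift of about (+1.6, −0.7) mm to align the tip with port B. I'll apply it and drop to just above the mouth.

Call:
step_arm:
  steps:
    - [1.6,-0.7,15,0,-1]
    - [0,0,15,0,-1]
    - [0,0,4,0,-1]
    - [0,0,0,0,-1]
    - [0,0,0,0,-1]

```text
clock: 6.08
ee_pos: [0.5261, 0.0771, 0.1535]
tool_rot: [[0.947, 0.322, 0.0], [0.322, -0.947, 0.0], [0.0, 0.0, -1.0]]
ft_force: [0.7, 0.3, -1.4]
opening: 0.0206
```

```bash
python3 - <<'E'
from h import *
import cv2
s=ctrl.get_state(); P=wpose(s); np.save("P3.npy",P)
im=ctrl.camera("wrist"); t=ctrl.camera("scene")
for n,i in (("w",im),("s",t)): cv2.imwrite(f"pics/h2{n}.png",i[:,:,::-1])
print(s["ee_pos"],s["ft_force"],s["clock"])
a=cv2.resize(im[140:280,250:390],None,fx=3,fy=3); b=cv2.resize(t[150:220,270:340],None,fx=5,fy=5,interpolation=cv2.INTER_CUBIC)
cv2.imwrite("pics/h2.png",np.hstack([a,np.pad(b,((0,70),(0,0),(0,0)))])[:,:,::-1])
E
```

```text
[0.52606193 0.07708719 0.15347033] [ 0.70280179  0.31111466 -1.40259588] 6.075
```

View pics/h2.png

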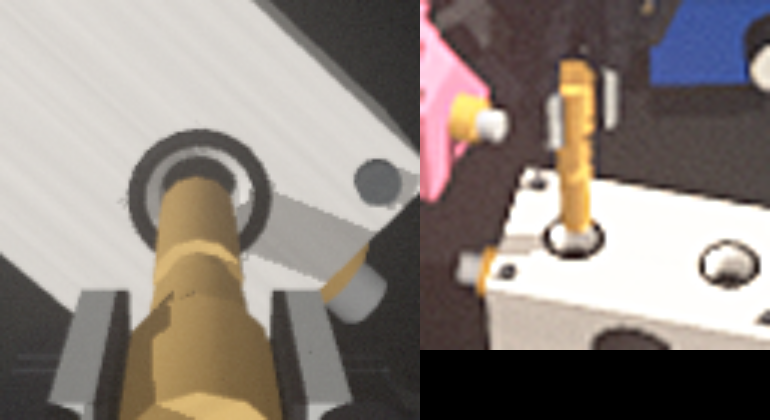

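The tip sits over the hole in both views. In the wrist view the tip is at column 198 and the collar centre at 201. I'll check the scene view numerically.

```bash
python3 - <<'E'
from h import *
c=ctrl.calibration("scene");Ti=np.linalg.inv(c["pose"])
def pr(p):
    q=c["mtx"]@(Ti@[*p,1])[:3]; return q[:2]/q[2]
B=(.5236,.0765)
for z in (.072,.08,.082,.187):print(z,pr((*B,z)),((pr((*B,z))+.5-[270,150])*5+[420,0]))
print(pr((B[0],B[1]+.002,.08))-pr((*B,.08)),pr((B[0]+.002,B[1],.08))-pr((*B,.08)))
E
```

```text
0.072 [300.39650523 196.77550206] [574.48252613 236.37751031]
0.08 [300.33272365 194.71134019] [574.16361827 226.05670094]
0.082 [300.31665785 194.19140283] [574.08328925 223.45701414]
0.187 [299.39918163 164.49913615] [569.49590813  74.99568074]
[ 0.78554509 -0.11461521] [0.13826761 0.59458099]
```

Call:
step_arm:
  steps:
    - [0,0.4,5,0,-1]
    - [0,0,5,0,-1]
    - [0,0,4,0,-1]
    - [0,0,3,0,-1]
    - [0,0,0,0,-1]

```text
clock: 6.8
ee_pos: [0.5257, 0.0767, 0.1359]
tool_rot: [[0.947, 0.322, -0.001], [0.322, -0.947, -0.0], [-0.001, -0.0, -1.0]]
ft_force: [0.6, 0.2, -1.2]
opening: 0.0205
```

Call:
step_arm:
  steps:
    - [0,0,3,0,-1]
    - [0,0,3,0,-1]
    - [0,0,3,0,-1]
    - [0,0,0,0,-1]

```text
clock: 7.3
ee_pos: [0.5256, 0.0767, 0.127]
tool_rot: [[0.947, 0.322, -0.001], [0.322, -0.947, -0.0], [-0.001, -0.0, -1.0]]
ft_force: [-0.6, 0.6, -1.2]
opening: 0.0201
```

Call:
step_arm:
  steps:
    - [0,0,2,0,-1]
    - [0,0,2,0,-1]
    - [0,0,2,0,-1]
    - [0,0,0,0,-1]

```text
clock: 7.8
ee_pos: [0.5262, 0.0767, 0.1217]
tool_rot: [[0.947, 0.322, 0.001], [0.322, -0.947, 0.0], [0.001, 0.0, -1.0]]
ft_force: [-0.7, 0.4, 3.8]
opening: 0.0203
```

The seal resists with about 5 to 6 N. I'll keep pushing in small guarded steps.

Call:
step_arm:
  steps:
    - [0,0,2,0,-1]
    - [0,0,2,0,-1]
    - [0,0,1,0,-1]
    - [0,0,0,0,-1]

```text
clock: 8.3
ee_pos: [0.5262, 0.0767, 0.1164]
tool_rot: [[0.947, 0.322, 0.001], [0.322, -0.947, 0.0], [0.001, 0.0, -1.0]]
ft_force: [-0.8, 0.5, 3.9]
opening: 0.0203
```

Call:
step_arm:
  steps:
    - [0,0,1,0,-1]
    - [0,0,1,0,-1]
    - [0,0,0,0,-1]

```text
clock: 8.68
ee_pos: [0.526, 0.0767, 0.1143]
tool_rot: [[0.947, 0.322, 0.0], [0.322, -0.947, 0.0], [0.0, 0.0, -1.0]]
ft_force: [-0.3, 0.9, 3.7]
opening: 0.0206
```

Call:
step_arm:
  steps:
    - [0,0,1,0,-1]
    - [0,0,1,0,-1]
    - [0,0,0,0,-1]

```text
clock: 9.05
ee_pos: [0.526, 0.0767, 0.1122]
tool_rot: [[0.947, 0.322, 0.0], [0.322, -0.947, -0.0], [0.0, 0.0, -1.0]]
ft_force: [0.1, 0.6, 3.5]
opening: 0.0203
```

Call:
step_arm:
  steps:
    - [0,0,1,0,-1]
    - [0,0,1,0,-1]
    - [0,0,0,0,-1]

```text
clock: 9.43
ee_pos: [0.5259, 0.0767, 0.1102]
tool_rot: [[0.947, 0.322, 0.0], [0.322, -0.947, -0.0], [-0.0, 0.0, -1.0]]
ft_force: [1.8, -1.3, 3.3]
opening: 0.0206
```

Call:
step_arm:
  steps:
    - [0,0,1,0,-1]
    - [0,0,1,0,-1]
    - [0,0,0,0,-1]

```text
clock: 9.8
ee_pos: [0.5259, 0.0767, 0.1082]
tool_rot: [[0.947, 0.322, 0.0], [0.322, -0.947, -0.0], [0.0, 0.0, -1.0]]
ft_force: [0.8, -0.4, 3.4]
opening: 0.0203
```

Call:
step_arm:
  steps:
    - [0,0,1,0,-1]
    - [0,0,1,0,-1]
    - [0,0,0,0,-1]

```text
clock: 10.18
ee_pos: [0.5259, 0.0767, 0.1062]
tool_rot: [[0.947, 0.322, -0.0], [0.322, -0.947, -0.0], [-0.0, 0.0, -1.0]]
ft_force: [1.3, 0.0, 3.1]
opening: 0.0202
```

Call:
step_arm:
  steps:
    - [0,0,1,0,-1]
    - [0,0,1,0,-1]
    - [0,0,0,0,-1]

```text
clock: 10.55
ee_pos: [0.5259, 0.0767, 0.1042]
tool_rot: [[0.947, 0.322, -0.0], [0.322, -0.947, -0.0], [-0.0, 0.0, -1.0]]
ft_force: [1.5, -0.2, 3.9]
opening: 0.02
```

Call:
step_arm:
  steps:
    - [0,0,1,0,-1]
    - [0,0,1,0,-1]
    - [0,0,1,0,-1]
    - [0,0,0,0,-1]

```text
clock: 11.05
ee_pos: [0.5259, 0.0767, 0.1012]
tool_rot: [[0.947, 0.322, -0.0], [0.322, -0.947, -0.0], [-0.0, 0.0, -1.0]]
ft_force: [1.5, -0.4, 3.1]
opening: 0.0204
```

```bash
python3 - <<'E'
from h import *
import cv2
t=ctrl.camera("scene"); im=ctrl.camera("wrist")
a=cv2.resize(im[140:280,250:390],None,fx=3,fy=3); b=cv2.resize(t[150:220,270:340],None,fx=5,fy=5,interpolation=cv2.INTER_CUBIC)
cv2.imwrite("pics/h3.png",np.hstack([a,np.pad(b,((0,70),(0,0),(0,0)))])[:,:,::-1])
E
```

```text
(no output)
```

View pics/h3.png

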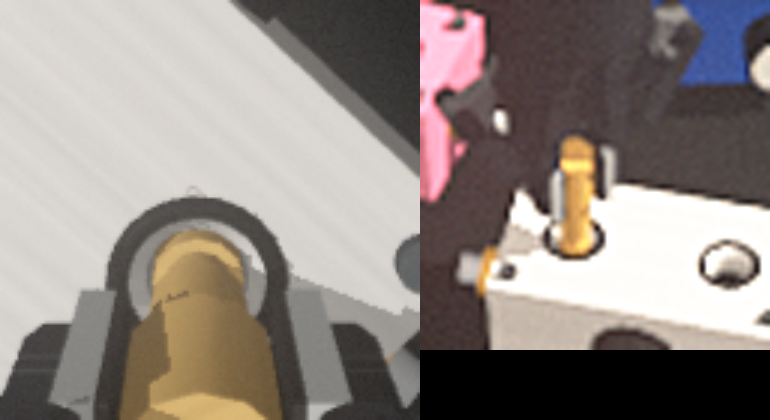

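The groove's lower edge has already gone below the rim and the plug is still advancing, so port B is the one without the spacer. I'll continue to the bottom.

Call:
step_arm:
  steps:
    - [0,0,1,0,-1]
    - [0,0,1,0,-1]
    - [0,0,0,0,-1]

```text
clock: 11.52
ee_pos: [0.5259, 0.0767, 0.0992]
tool_rot: [[0.947, 0.322, -0.0], [0.322, -0.947, -0.0], [-0.0, 0.0, -1.0]]
ft_force: [1.4, -1.0, 3.6]
opening: 0.0203
```

Call:
step_arm:
  steps:
    - [0,0,1,0,-1]
    - [0,0,0.5,0,-1]
    - [0,0,0,0,-1]

```text
clock: 11.9
ee_pos: [0.5259, 0.0767, 0.0977]
tool_rot: [[0.947, 0.322, -0.0], [0.322, -0.947, -0.0], [-0.0, -0.0, -1.0]]
ft_force: [0.9, -0.4, 4.0]
opening: 0.0205
```

Call:
step_arm:
  steps:
    - [0,0,1,0,-1]
    - [0,0,0,0,-1]

```text
clock: 12.15
ee_pos: [0.5258, 0.0767, 0.0967]
tool_rot: [[0.947, 0.322, -0.0], [0.322, -0.947, -0.0], [-0.0, -0.0, -1.0]]
ft_force: [0.9, 0.3, 4.4]
opening: 0.0203
```

Call:
step_arm:
  steps:
    - [0,0,1,0,-1]
    - [0,0,0,0,-1]

```text
clock: 12.4
ee_pos: [0.5258, 0.0767, 0.0957]
tool_rot: [[0.947, 0.322, -0.0], [0.322, -0.947, -0.0], [-0.0, -0.0, -1.0]]
ft_force: [1.1, 0.3, 3.5]
opening: 0.0203
```

Call:
step_arm:
  steps:
    - [0,0,1,0,-1]
    - [0,0,0,0,-1]

```text
clock: 12.65
ee_pos: [0.5258, 0.0767, 0.0947]
tool_rot: [[0.947, 0.322, -0.0], [0.322, -0.947, -0.0], [-0.0, -0.0, -1.0]]
ft_force: [0.6, -1.1, 3.9]
opening: 0.0205
```

Call:
step_arm:
  steps:
    - [0,0,1,0,-1]
    - [0,0,0,0,-1]

```text
clock: 12.9
ee_pos: [0.5259, 0.0767, 0.0937]
tool_rot: [[0.947, 0.322, -0.0], [0.322, -0.947, -0.0], [-0.0, -0.0, -1.0]]
ft_force: [-0.3, -1.1, 3.1]
opening: 0.0204
```

Call:
step_arm:
  steps:
    - [0,0,1,0,-1]
    - [0,0,0,0,-1]

```text
clock: 13.15
ee_pos: [0.5258, 0.0767, 0.0927]
tool_rot: [[0.947, 0.322, -0.0], [0.322, -0.947, -0.0], [-0.0, -0.0, -1.0]]
ft_force: [0.5, 0.5, 3.7]
opening: 0.0204
```

Call:
step_arm:
  steps:
    - [0,0,1,0,-1]
    - [0,0,0,0,-1]

```text
clock: 13.4
ee_pos: [0.5258, 0.0767, 0.0917]
tool_rot: [[0.947, 0.322, -0.0], [0.322, -0.947, -0.0], [-0.0, -0.0, -1.0]]
ft_force: [0.2, 0.5, 3.0]
opening: 0.0205
```

Call:
step_arm:
  steps:
    - [0,0,1,0,-1]
    - [0,0,0,0,-1]

```text
clock: 13.65
ee_pos: [0.526, 0.0767, 0.0915]
tool_rot: [[0.947, 0.322, 0.001], [0.322, -0.947, 0.0], [0.001, 0.0, -1.0]]
ft_force: [-0.5, -0.3, 9.1]
opening: 0.0203
```

The force is rising sharply, so the plug has reached the bottom. I'll firm it up gently.

Call:
step_arm:
  steps:
    - [0,0,0.8,0,-1]
    - [0,0,0,0,-1]

```text
clock: 13.9
ee_pos: [0.5262, 0.0768, 0.0914]
tool_rot: [[0.947, 0.322, 0.001], [0.322, -0.947, 0.0], [0.001, 0.0, -1.0]]
ft_force: [-2.1, 0.1, 14.8]
opening: 0.02
```

Call:
step_arm:
  steps:
    - [0,0,0.6,0,-1]
    - [0,0,0,0,-1]

```text
clock: 14.15
ee_pos: [0.5262, 0.0768, 0.0914]
tool_rot: [[0.947, 0.322, 0.002], [0.322, -0.947, 0.0], [0.002, 0.0, -1.0]]
ft_force: [-4.2, 0.2, 18.3]
opening: 0.0202
```

```bash
python3 - <<'E'
from h import *
import cv2
t=ctrl.camera("scene"); im=ctrl.camera("wrist")
a=cv2.resize(im[140:280,250:390],None,fx=3,fy=3); b=cv2.resize(t[150:220,270:340],None,fx=5,fy=5,interpolation=cv2.INTER_CUBIC)
cv2.imwrite("pics/h4.png",np.hstack([a,np.pad(b,((0,70),(0,0),(0,0)))])[:,:,::-1])
E
```

```text
(no output)
```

View pics/h4.png

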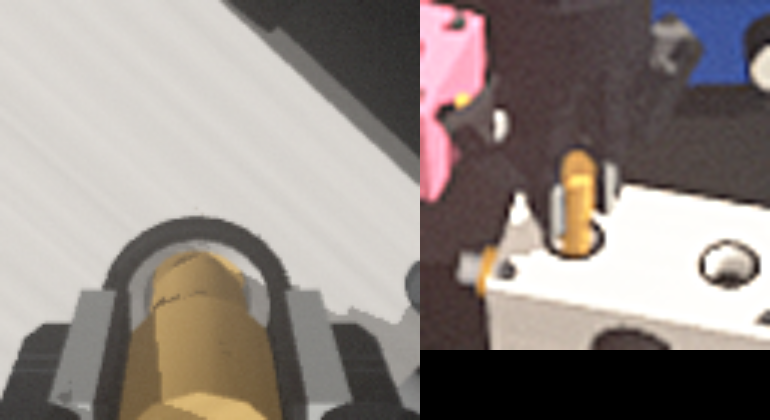

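The firm push is about 20 N against the bottom, and the rim is within the groove. I'll unload, open the gripper and rise.

Call:
step_arm:
  steps:
    - [0,0,-1.8,0,-1]
    - [0,0,0,0,-0.4]
    - [0,0,0,0,0]
    - [0,0,0,0,0.4]
    - [0,0,0,0,0.4]
    - [0,0,-5,0,0.4]
    - [0,0,-20,0,0.4]
    - [0,0,-35,0,0.4]
    - [0,0,-40,0,0.4]
    - [0,0,-20,0,0.4]
    - [0,0,0,0,0.4]

```text
clock: 15.62
ee_pos: [0.5273, 0.0768, 0.2133]
tool_rot: [[0.947, 0.322, 0.005], [0.322, -0.947, 0.0], [0.005, 0.001, -1.0]]
ft_force: [-0.1, -1.0, -0.5]
opening: 0.0596
```

```bash
python3 - <<'E'
from h import *
import cv2
s=ctrl.get_state(); np.save("P5.npy",wpose(s))
im=ctrl.camera("wrist");t=ctrl.camera("scene"); 
cv2.imwrite("pics/h5w.png",im[:,:,::-1]);cv2.imwrite("pics/h5s.png",t[:,:,::-1])
a=cv2.resize(im[80:220,250:390],None,fx=3,fy=3); b=cv2.resize(t[160:220,270:345],None,fx=5,fy=5,interpolation=cv2.INTER_CUBIC)
cv2.imwrite("pics/h5.png",np.hstack([a,np.pad(b,((0,120),(0,0),(0,0)))])[:,:,::-1])
print(s["ee_pos"],s["clock"])
# expected groove rim check: overlay of tip depth
P=wpose(s);c=ctrl.calibration("wrist")
E
```

```text
[0.52727799 0.0767905  0.21332688] 15.625
```

View pics/h5.png

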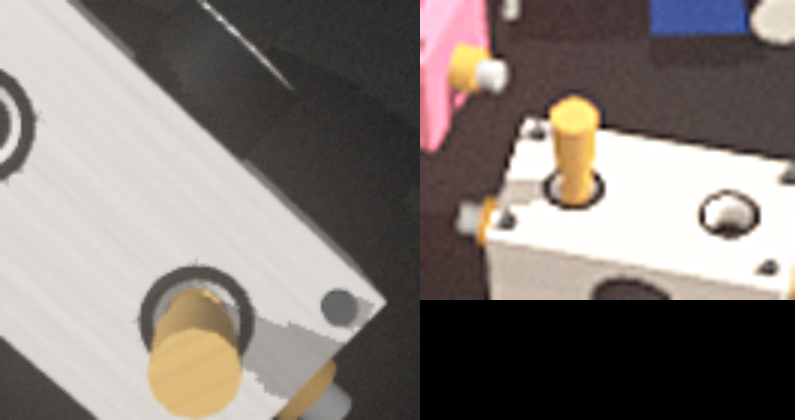

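View pics/h5s.png

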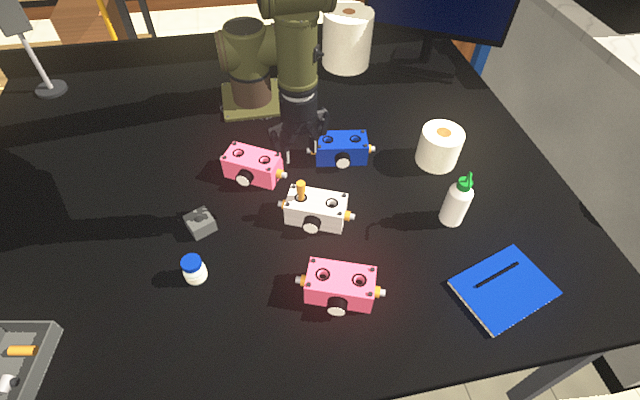

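The plug stands upright and free in the port, and the gripper is clear. I'll check the head height.

```bash
python3 - <<'E'
from h import *
P=np.load("P5.npy"); B=(.5245,.0765)
c=ctrl.calibration("scene");Ti=np.linalg.inv(c["pose"])
for z in (.120,.125,.130,.136,.142):
    q=c["mtx"]@(Ti@[.5245,.0768,z,1])[:3]; c2=ctrl.calibration("wrist"); w=c2["mtx"]@(np.linalg.inv(P)@[.5245,.0768,z,1])[:3]
    print(z,(q[:2]/q[2]).round(1),(w[:2]/w[2]).round(1),"head dia px",(351.5*.022/w[2]).round(1))
print("meas scene (300.1,181.9), wrist (314.5,203.4), dia",93/3)
E
```

```text
0.12 [300.2 184.3] [313. 203.] head dia px 31.5
0.125 [300.1 182.9] [313.  205.1] head dia px 32.1
0.13 [300.1 181.5] [312.9 207.2] head dia px 32.8
0.136 [300.1 179.8] [312.8 209.9] head dia px 33.6
0.142 [300.  178.1] [312.7 212.7] head dia px 34.5
meas scene (300.1,181.9), wrist (314.5,203.4), dia 31.0
```

```bash
python3 - <<'E'
from rig import ctrl
print(ctrl.sign_off()); s=ctrl.get_state(); print(s["clock"],s["ft_force"])
E
```

```text
the job is handed in; nothing more can be done
None
the job is handed in; nothing more can be done
```

The plug is pushed home in the white manifold's nearer port, at about (0.524, 0.077), and I handed the job in at about 15.7 s. That port had no spacer, so the plug never had to be moved to the other one.

- **Push:** the seal slid at a steady resistance of about 5–6 N. It then bottomed sharply, and I held a firm push of about 20 N, well under the 40 N limit.
- **Depth:** the final pictures put the head's top at about z = 0.124–0.128 m from the scene view. That means the tip is about 47–51 mm below the rim, so the rim lies within the groove. The wrist view gave a lower height, nearer 0.12 m. That would put the tip deeper than the stated 51 mm, so I took it as calibration error.
- **Finish:** I unloaded the push, let go and raised the gripper clear. The plug stands upright in the port, and nothing else on the bench looks moved.
- **Alignment:** before insertion, the wrist and scene cameras disagreed by about 1–2 mm on the tip's sideways position. No side force showed as the plug entered the bore. During the final push it reached about 4 N.

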